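# Cover the preheating chocolate melter and take off the outer lid

## Robot

A 7-joint arm with a two-finger parallel gripper is mounted at the origin on the work surface. World frame = base frame: x ahead of the robot, y to its left, z up, the work surface at z = 0. Lengths are in m, angles in rad, forces in N, time in s.
With the tool pointing down it reaches from about 0.4 to 0.9 m from the base axis. Payload 5.6 kg.
Tool frame: the origin (TCP) lies midway between the tips of the shut fingers; the grasp point (between the pads) lies 19 mm behind it (arm.pinch_z is the distance from the TCP to the grasp point, in m); x points along the fingers, y is the direction in which the jaws open and shut, and the axes are right-handed (so a half turn about x gives the same grasp; the last joint's range is limited). The gripper opens to 92 mm and grips with 3 to 60 N. Pads are 20 mm wide; open, the fingers measure 128 mm over their backs; the gripper's body (75 mm by 189 mm) begins 69 mm behind the grasp point.
Start: joints at [1.209, 0.468, -0.012, 1.603, 0.006, 1.071, -0.056], TCP at [0.204, -0.617, 0.215] pointing down, gripper open.
Joint ranges: [-2.53, 2.53], [-0.31, 2.02], [-1.57, 1.55], [0.28, 2.44], [-1.29, 4.43], [0.15, 1.84], [-2.92, 2.92]. Speed limits (rad/s): [2.57, 2.57, 3.14, 3.14, 3.14, 3.14, 3.14].

## Interface

Orientations are given as a unit quaternion [x, y, z, w].
In Python, from cell import arm gives the robot as it stands.
- The arm moves only by the tool apply_moves, never from a script. Its argument "steps" is a list of rows, each a list of 4 numbers: the shift along the tool's x, y, z in mm, then the turn about the tool's x in degrees. In form: [[x, y, z, yaw], ...]. A call has 1 to 20 rows; each row is the pose to reach, as a shift and turn from the pose commanded when the call began, along the tool's axes at that moment; what a row does not reach only later rows make up. A row lasts 1/10 s, in which the tool goes at most 50 mm and 8.59 degrees, less where a joint would pass 70% of its speed; a pose out of reach is approached as far as the arm can. A call with a gripper value outside its range is refused whole. "fingers" is the closure, from 0 (fully open) to 1 (shut), set as the call begins (left out, the last holds). The fingers move at their own pace and stop on an object; the grip force is fixed at half the most. Time passes only in rows, so rows that repeat a pose let the fingers close. It gives the time, the measured TCP pose, the force and the opening at its end, in the units of the state.
- arm.read_state(): the state, without advancing time (a new reading comes with each control period).
- arm.grab_frame(name): name is "scene" or "side" or "wrist"; returns (picture, depth): 420x560x3 uint8, red, green, blue; 420x560 float32, m along the optical axis (not along the pixel's ray), 0 where there is no reading.
- arm.camera_params(name): a dict with "camera_matrix" (3x3 intrinsics, pixels), "camera_from_world" (4x4, takes a point from world to camera coordinates). Camera axes: x right, y up, looking along -z (the intrinsics and any distortion apply to the point x, -y, -z); pixel columns grow to the right and rows downward; lengths in m; the calibration is good to about 2 mm. A picture is of the moment at which its call begins: read the wrist's pose just before it. camera_params takes no time and is no camera call; for the wrist camera it gives the pose at the moment of the call.
- arm.hand_in(): hands the job in, once; it reports no verdict.
The state is a dict: "t": time; "qpos": joint angles; "joint_vel": joint speeds; "joint_torque": joint torques, N m; "tool_pos": TCP position; "orientation": TCP orientation; "ft_force": force on the tool from outside, world axes, zero at the start; "moment": the same for the moment, N m; "finger_gap": opening from 0.0 (shut) to 1.0 (fully open).
Only numpy, scipy, OpenCV 4.12 (cv2) and the standard library are available. Lean on these libraries where they do the work, as an engineer would, in place of code of your own. Each camera call takes 0.05 s, during which the arm holds its last target.

## Task

Start the chocolate melter by pressing its push button fully down and letting it spring back up. Then lift the nested pair of lids off the drying ring together by the inner lid's tall round knob, lower the pair gently onto the melting pot until the inner lid is fully home, and let go of the knob. Finally take the outer lid by its square collar and lift it alone, straight up until it is well clear above the knob, leaving the inner lid undisturbed on the pot; finish while still holding the outer lid up there, level and still, and leave the other things on the bench alone.

Things in the scene. Friction and masses are not known exactly. Their poses are not given: they have to be found in the camera images.
- start (a joint): The melter's round start button, 30 mm across, pressed straight down. Value 0 = up, 0.006 m = fully down; a spring brings it back; fully down takes 5 N. It is the only push button in the scene.
- start_top (a point): Centre of the top face of the start button. It stands on the melter's low black console (160 x 90 mm, top 45 mm above the bench), the end of the melter that faces roughly towards the robot, 145 mm horizontally from the pot's axis. The melter's square 200 x 200 mm steel housing, 70 mm high, begins 45 mm from the button's centre.
- melter: Chocolate melter, fixed to the bench: square steel housing with an empty round aluminium pot in its middle, and the console in front (its own -x). Origin on the bench under the pot's axis, z up.
- pot_mouth (a point): Centre of the pot's rim plane, 120 mm above the bench. Pot outside diameter 152 mm, inside 144 mm. The inner lid is home when its flange lies on this rim.
- drying_ring: Plain steel ring, open top and bottom, 152 mm outside, 144 mm inside diameter, 50 mm high, fixed to the bench; the nested lids start on it. Origin on the bench at its centre.
- inner_lid: Inner lid (0.2 to 0.4 kg, loose), aluminium: a plug 132 mm in diameter, 12 mm deep, chamfered foot; above it a flange 154 mm in diameter, 5 mm thick; from its middle a round black knob, 20 mm in diameter, stands 78 mm up. Origin at the centre of the plug's underside, z up. The outer lid lies on the flange, so lifting the knob carries both.
- inner_seat (a point): Centre of the underside of the inner lid's flange, 12 mm above its origin.
- inner_knob (a point): The place to grip the inner lid's knob: on its axis, 12 mm below its top and, while the lids are nested, 22 mm above the top of the outer lid's collar. It is 71 mm above the underside of the flange.
- outer_lid: Outer lid (0.2 to 0.45 kg, loose): steel disc 172 mm in diameter with a short skirt round the inner lid's flange, a raised step 120 mm across, and in the middle a plain metal open square collar, 46 mm outside, 32 mm inside, walls along the lid's x and y; the knob stands up through it with 6 mm play. Origin at the centre of the skirt's underside, z up; step top at 16 mm, collar top at 48 mm. No catch.
- outer_collar (a point): The place to grip the outer lid: on the collar's axis, 10 mm below the collar's top and 22 mm above the step. With the lids nested the knob's top is 44 mm above this point, and this point is 32 mm below the inner_knob point. The outer lid must rise at least 85 mm from its nested place for its skirt to clear the top of the knob.
- jar: Bystander: glass storage jar with a steel cap, 72 mm across, 110 mm high, beyond the work.
- bowl: Bystander: steel bowl, 120 mm across, 50 mm high.
- spatula: Bystander: spatula lying on the bench.
- mug: Bystander: white mug, 80 mm across, 90 mm high.

How it is judged:
On the way, in this order (a step that is already met when the one before it is completed fails the run):
1. the start button is pressed fully down (value of joint start above 0.005 m), for 0.05 s.
2. the button is let up again (value of joint start below 0.0015 m), for 0.1 s.
3. both lids, still nested, are on the pot with the inner lid fully home, and the knob is let go (horizontal distance between inner_seat and pot_mouth below 0.01 m and z of inner_seat in the frame of pot_mouth between -0.003 and 0.003 m and angle between inner_seat's own z axis and vertical below 0.04 rad and z of outer_collar in the frame of inner_knob between -0.036 and -0.027 m and contact force between the fingers and inner_lid below 0.1 N and contact force between the fingers and outer_lid below 0.1 N), for 0.2 s.
At the end, for the whole second after the job is handed in: Inner lid home on the pot (flange within 3 mm of the rim, axis within 10 mm, level within 0.04 rad), untouched by the robot; outer lid held in the fingers at least 87 mm above its nested place, clear of the knob, level within 0.15 rad, still, touching nothing else; button up (horizontal distance between inner_seat and pot_mouth below 0.01 m and z of inner_seat in the frame of pot_mouth between -0.003 and 0.003 m and angle between inner_seat's own z axis and vertical below 0.04 rad and z of outer_collar in the frame of inner_knob above 0.055 m and contact force between the fingers and outer_lid above 1 N and contact force between outer_lid and inner_lid below 0.05 N and contact force between outer_lid and melter below 0.05 N and contact force between outer_lid and drying_ring below 0.05 N and contact force between each of the arm, the fingers and inner_lid below 0.1 N and angle between outer_collar's own z axis and vertical below 0.15 rad and linear speed of outer_lid below 0.03 m/s and linear speed of inner_lid below 0.02 m/s and value of joint start below 0.0015 m); the arm keeps its last pose, push and grip.
It fails at once if the lids come apart while the inner lid is not fully home on the pot ((z of outer_collar in the frame of inner_knob above -0.02 m or z of outer_collar in the frame of inner_knob below -0.045 m) and not (horizontal distance between inner_seat and pot_mouth below 0.01 m and z of inner_seat in the frame of pot_mouth between -0.003 and 0.003 m and angle between inner_seat's own z axis and vertical below 0.04 rad)).
It fails at once if a lid is dropped from more than about 6 mm ((linear speed of inner_lid above 0.35 m/s and contact force between the fingers and inner_lid below 0.05 N) or (linear speed of outer_lid above 0.35 m/s and contact force between the fingers and outer_lid below 0.05 N and contact force between the fingers and inner_lid below 0.05 N)).
It fails at once if the pair of lids is lowered hard onto the pot (over 60 N) (contact force between inner_lid and melter above 60 N and contact force between the fingers and outer_lid below 0.1 N).
It fails at once if a bystander is moved by more than 30 mm (distance of any of jar, bowl, spatula, mug from where it was at the start of the episode above 0.03 m).
It also fails if it takes over 72 s, if anything falls off the work surface, if the arm or the gripper's body presses on something with over 40 N, if the wrist force passes 120 N, or if a joint passes its speed limit or range.

## Working session

There is one attempt and no reset: what is moved stays moved. The work goes in short steps, Python scripts to look and compute and a tool call to move; the robot and the scene stay as the last step left them, time stands still between calls to the robot, and variables do not carry over. Pictures are saved under pics/ and viewed, and the job is handed in when it is done.

Besides the shell and the picture viewer there is one more tool, called after "Request:" in YAML: its name, and indented under it one key for each argument. apply_moves: Moves the arm, as the interface text tells. Its arguments: {"type":"object","properties":{"steps":{"type":"array"},"fingers":{"type":"number"}},"required":["steps"]}

```bash
ls; mkdir -p pics; python3 - <<'E'
from cell import arm
import cv2,numpy as np
s=arm.read_state();print(s)
for n in["scene","side","wrist"]:
    p=arm.camera_params(n);print(n,p)
    im,d=arm.grab_frame(n);cv2.imwrite(f"pics/{n}0.png",im[:,:,::-1]);np.savez(f"pics/{n}0.npz",im=im,d=d,K=p["camera_matrix"],T=p["camera_from_world"])
E
```

```text
pics
{'t': 0.0, 'qpos': array([ 1.20898929,  0.46836874, -0.0115901 ,  1.60358171,  0.00602295,
        1.07135732, -0.05631058]), 'joint_vel': array([-0.00113847,  0.00035474, -0.00092057, -0.00068344, -0.00150019,
        0.00129227,  0.00014579]), 'joint_torque': array([ 3.39153303e-04, -5.20565772e+01, -1.20739464e-02, -2.43747872e+01,
       -5.65016409e-02,  1.72640855e-02,  1.48974482e-04]), 'tool_pos': array([ 0.20348123, -0.61675202,  0.21366315]), 'orientation': array([-0.6980016 , -0.11278891,  0.6982907 , -0.11163572]), 'ft_force': array([ 0.25426997, -0.32665773,  0.35247328]), 'moment': array([ 0.0057341 , -0.01618365, -0.08497552]), 'finger_gap': 0.9961016472882112}
scene {'camera_matrix': array([[438.88375998,   0.        , 277.49129836],
       [  0.        , 438.88375998, 214.36300979],
       [  0.        ,   0.        ,   1.        ]]), 'camera_from_world': array([[-0.38209371,  0.9238537 , -0.02233233,  0.25705687],
       [-0.65474133, -0.25358006,  0.71204701,  0.32160668],
       [ 0.65216423,  0.28669059,  0.70177655, -1.69240997],
       [ 0.        ,  0.   
[... 226 characters left out ...]
_world': array([[ 0.99839307, -0.05261683, -0.02104143, -0.60436483],
       [ 0.04366329,  0.47759162,  0.8774963 , -0.09694204],
       [-0.03612186, -0.87700497,  0.47912159, -1.80851333],
       [ 0.        ,  0.        ,  0.        ,  1.        ]])}
wrist {'camera_matrix': array([[324.17189243,   0.        , 278.819473  ],
       [  0.        , 324.17189243, 210.57236953],
       [  0.        ,   0.        ,   1.        ]]), 'camera_from_world': array([[ 0.31325406, -0.94966809, -0.0015542 , -0.64911297],
       [ 0.90984035,  0.30058481, -0.28607571,  0.03281401],
       [ 0.27214414,  0.08820031,  0.95820576, -0.39175171],
       [ 0.        ,  0.        ,  0.        ,  1.        ]])}
```

View pics/scene0.png

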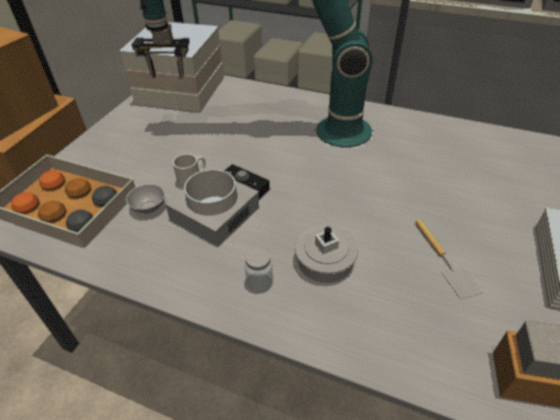

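View pics/side0.png

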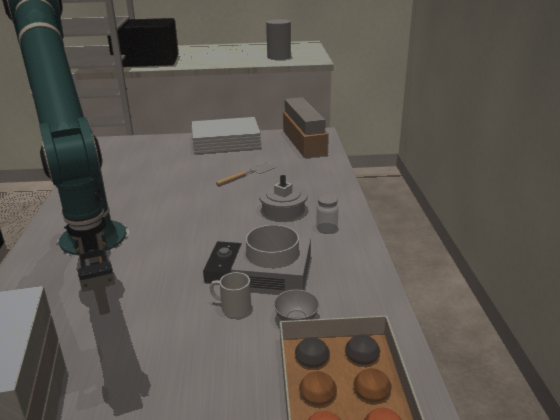

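View pics/wrist0.png

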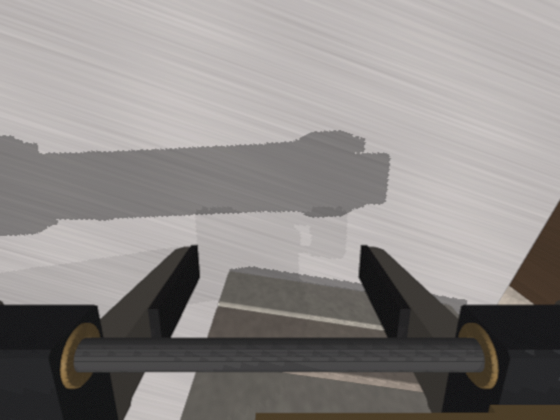

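The scene view shows the pot at about (212,190), the console with its controls near (245,178), and the lids on the ring at (326,250). The mug is at (186,170), the bowl at (146,200), the jar at (259,268) and the spatula at (440,250). I'll zoom in and deproject.

```bash
cat > h.py <<'E'
import numpy as np,cv2
def pts(n):
    z=np.load(f"pics/{n}.npz");d=z["d"];K=z["K"];T=z["T"]
    v,u=np.mgrid[:420,:560]
    x=(u-K[0,2])/K[0,0]*d;y=(v-K[1,2])/K[1,1]*d
    P=np.stack([x,-y,-d,np.ones_like(d)],-1)
    W=P@np.linalg.inv(T).T
    return W[...,:3],z["im"],d
def ray(n,uv,zp):
    z=np.load(f"pics/{n}.npz");K=z["K"];Ti=np.linalg.inv(z["T"])
    r=Ti[:3,:3]@np.array([(uv[0]-K[0,2])/K[0,0],-(uv[1]-K[1,2])/K[1,1],-1])
    o=Ti[:3,3];return o+r*(zp-o[2])/r[2]
def proj(n,p):
    z=np.load(f"pics/{n}.npz");K=z["K"];q=z["T"]@np.append(p,1)
    return K[0,0]*q[0]/-q[2]+K[0,2],-K[1,1]*q[1]/-q[2]+K[1,2]
E
python3 - <<'E'
from h import *
a=cv2.imread("pics/scene0.png")[130:300,130:370]
b=cv2.imread("pics/side0.png")[150:330,190:360]
cv2.imwrite("pics/z1.png",cv2.resize(a,None,fx=3.3,fy=3.3,interpolation=cv2.INTER_CUBIC))
cv2.imwrite("pics/z2.png",cv2.resize(b,None,fx=3.3,fy=3.3,interpolation=cv2.INTER_CUBIC))
for n in["scene0","side0"]:
    W,im,d=pts(n)
    m=(d>0)&(W[...,0]>.2)&(W[...,0]<1)&(abs(W[...,1])<.6)
    for lo,hi in[(-.01,.01),(.04,.05),(.05,.056),(.066,.073),(.07,.078),(.08,.1),(.115,.124),(.124,.17)]:
        q=W[m&(W[...,2]>lo)&(W[...,2]<hi)]
        print(n,lo,hi,len(q),q.mean(0).round(3) if len(q) else '',q.min(0).round(3) if len(q) else '',q.max(0).round(3) if len(q) else '')
E
```

```text
scene0 -0.01 0.01 69967 [ 0.659  0.122 -0.   ] [ 0.2  -0.6  -0.01] [0.953 0.6   0.01 ]
scene0 0.04 0.05 1554 [ 0.605 -0.294  0.045] [ 0.384 -0.6    0.04 ] [0.861 0.6   0.05 ]
scene0 0.05 0.056 654 [ 0.659 -0.218  0.053] [ 0.414 -0.6    0.05 ] [0.859 0.6   0.056]
scene0 0.066 0.073 2023 [ 0.628 -0.119  0.069] [ 0.418 -0.446  0.066] [0.855 0.6   0.073]
scene0 0.07 0.078 1052 [ 0.626 -0.164  0.073] [ 0.421 -0.446  0.07 ] [0.854 0.6   0.078]
scene0 0.08 0.1 1356 [0.66  0.014 0.091] [ 0.436 -0.447  0.08 ] [0.861 0.6   0.1  ]
scene0 0.115 0.124 285 [ 0.603 -0.182  0.119] [ 0.51  -0.326  0.115] [0.8   0.6   0.124]
scene0 0.124 0.17 96 [0.713 0.375 0.137] [0.633 0.122 0.124] [0.785 0.6   0.16 ]
side0 -0.01 0.01 35662 [ 0.553 -0.15   0.002] [ 0.2   -0.6   -0.008] [0.953 0.6   0.01 ]
side0 0.04 0.05 1965 [ 0.585 -0.329  0.045] [ 0.387 -0.6    0.04 ] [0.865 0.6   0.05 ]
side0 0.05 0.056 788 [ 0.63  -0.345  0.053] [ 0.391 -0.599  0.05 ] [0.859 0.599 0.056]
side0 0.066 0.073 1530 [ 0.592 -0.201  0.07 ] [ 0.417 -0.584  0.066] [0.851 0.598 0.073]
side0 0.07 0.078 1484 [ 0.592 -0.231  0.073] [ 0.42  -0.447  0.07 ] [0.864 0.6   0.078]
side0 0.08 0.1 1191 [ 0.603 -0.169  0.089] [ 0.432 -0.449  0.08 ] [0.855 0.6   0.1  ]
side0 0.115 0.124 333 [ 0.605 -0.203  0.119] [ 0.514 -0.33   0.115] [0.816 0.6   0.124]
side0 0.124 0.17 70 [0.689 0.242 0.137] [ 0.519 -0.327  0.124] [0.832 0.6   0.167]
```

View pics/z1.png

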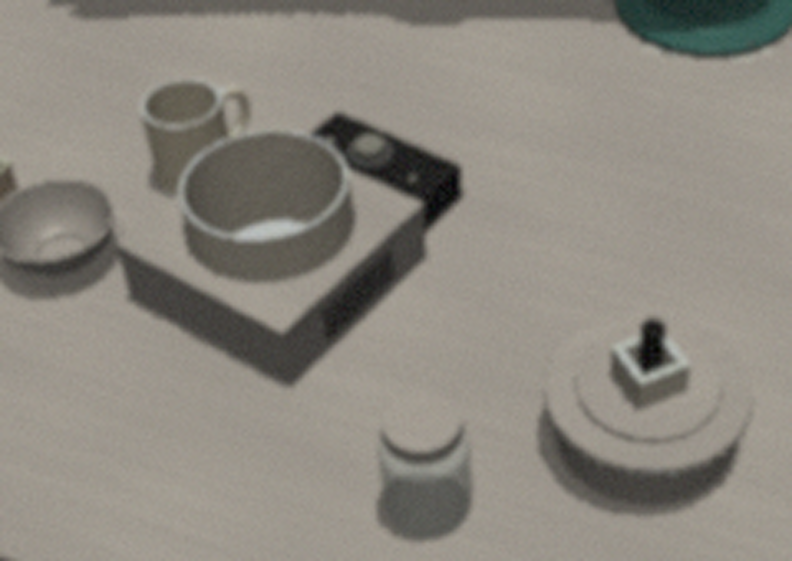

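View pics/z2.png

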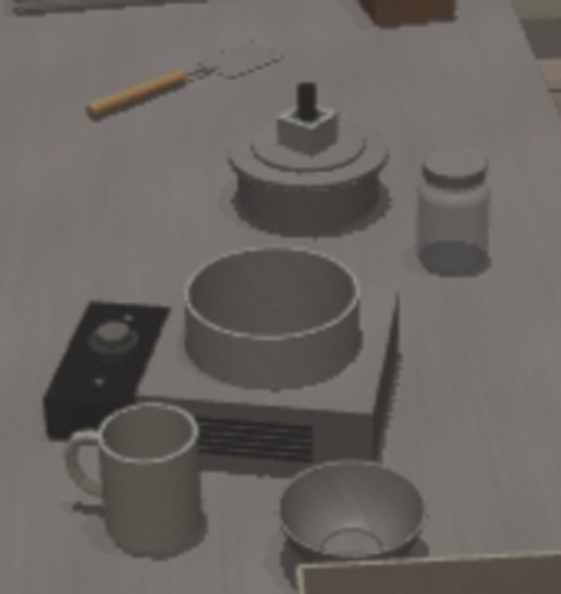

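```bash
python3 - <<'E'
from h import *
from scipy.optimize import least_squares
def circ(q):
    r=least_squares(lambda p:np.hypot(q[:,0]-p[0],q[:,1]-p[1])-p[2],[*q.mean(0)[:2],.07],loss='soft_l1',f_scale=.002).x
    return r.round(4)
for n in["scene0","side0"]:
    W,im,d=pts(n);x,y,z=W[...,0],W[...,1],W[...,2]
    pot=(d>0)&(np.hypot(x-.6,y+.25)<.16)
    q=W[pot&(z>.113)&(z<.126)]
    print(n,"rim",len(q),q[:,2].mean().round(4),circ(q))
    # brass button: above console
    b=W[pot&(z>.047)&(z<.064)&(x<.5)]
    print("btn region",len(b),b.mean(0).round(4),np.median(b,0).round(4),b[:,2].max().round(4))
    c=W[pot&(z>.040)&(z<.0475)&(x<.52)];
    print("console",len(c),cv2.minAreaRect((c[:,:2]*1000).astype(np.float32)))
    h=W[pot&(z>.064)&(z<.075)]
    print("housing",len(h),cv2.minAreaRect((h[:,:2]*1000).astype(np.float32)))
    lid=(d>0)&(np.hypot(x-.7,y-.04)<.2)
    k=W[lid&(z>.104)&(z<.14)];print("high pts",len(k),k.mean(0).round(4) if len(k) else '',k.max(0) if len(k) else '')
E
python3 - <<'E'
import numpy as np,sys
sys.path.insert(0,'.')
import os;os.chdir('.')
from h import *
for n,(c,r) in {"scene0":((318,332),(225,252)),"side0":((270,298),(172,200))}.items():
    W,im,d=pts(n)
    print(n);
    for v in range(*r,2): print(v,' '.join('%3d/%3d'%(im[v,u].mean(),W[v,u,2]*1000) for u in range(*c,2)))
W,im,d=pts("side0")
print([ (v,u,W[v,u].round(3)) for v,u in [(250,224),(252,224),(255,224)]])
E
```

```text
scene0 rim 302 0.118 [ 0.587  -0.2498  0.0736]
btn region 87 [ 0.4613 -0.2122  0.0538] [ 0.4592 -0.2111  0.0547] 0.063
console 110 ((479.333984375, -209.03521728515625), (77.72683715820312, 155.5562744140625), 0.9435728192329407)
housing 1512 ((560.0590209960938, -267.7421569824219), (250.04212951660156, 249.37429809570312), 77.38467407226562)
high pts 486 [0.7563 0.0175 0.112 ] [0.81013874 0.14124466 0.13597586]
side0 rim 364 0.1189 [ 0.5878 -0.2502  0.0737]
btn region 193 [ 0.4645 -0.2373  0.0524] [ 0.4639 -0.2353  0.0498] 0.0638
console 163 ((468.16845703125, -257.8052062988281), (55.415504455566406, 224.8455810546875), 0.11088624596595764)
housing 1403 ((560.9781494140625, -264.9996337890625), (247.9362335205078, 249.37985229492188), 78.35258483886719)
high pts 239 [0.7438 0.0225 0.1141] [0.81097643 0.14442866 0.13915059]
scene0
225 150/ 59 151/ 62 155/ 58 156/ 62 141/ 61 140/ 60 148/ 64
227 152/ 61 158/ 61 152/ 56 133/ 58  78/131  75/129 110/964
229 152/ 58 152/ 65 153/ 58  91/133  31/132  27/133  54/131
231 153/ 67 153/ 65 158/ 69  94/125  17/131  31/131  57/131
233 164/ 65 174
[... 1650 characters left out ...]
/ 67  86/ 84  76/ 82  76/ 88  75/ 89  76/ 95  73/ 94  71/ 89  70/ 85  70/ 82  95/ 77 114/ 71 114/ 72
192 117/ 68 116/ 68  88/ 73  77/ 74  76/ 79  76/ 82  75/ 88  73/ 88  71/ 87  72/ 78  72/ 74 105/ 68 116/ 72 115/ 67
194 116/ 73 116/ 74 109/ 68  97/ 70  78/ 69  75/ 72  75/ 81  72/ 82  71/ 76  75/ 70 111/ 70 115/ 70 115/ 76 115/ 71
196 116/ 70 116/ 65 116/ 72 116/ 66 114/ 68 105/ 66  81/ 73  74/ 72  89/ 72 113/ 69 115/ 70 115/ 69 115/ 67 114/ 68
198  90/ 66 112/ 67 114/ 70 115/ 71 115/ 66 115/ 70 115/ 69 112/ 65 116/ 70 114/ 69 115/ 66 113/ 70 107/ 71  76/ 70
[(250, 224, array([ 0.447, -0.213,  0.065])), (252, 224, array([ 0.447, -0.225,  0.065])), (255, 224, array([ 0.447, -0.235,  0.062]))]
```

```bash
python3 - <<'E'
from h import *
def tri(a,b):
    A=[];B=[]
    for n,uv in((("scene0"),a),(("side0"),b)):
        o=ray(n,uv,1);r=ray(n,uv,0)-o;r/=np.linalg.norm(r);M=np.eye(3)-np.outer(r,r);A.append(M);B.append(M@o)
    return np.linalg.lstsq(np.vstack(A),np.hstack(B),rcond=None)[0]
# button closeups
a=cv2.imread("pics/scene0.png")[160:195,225:275]
b=cv2.imread("pics/side0.png")[235:285,200:250]
cv2.imwrite("pics/z3.png",np.hstack([cv2.resize(a,(400,280),interpolation=cv2.INTER_CUBIC),cv2.resize(b,(400,400),interpolation=cv2.INTER_CUBIC)[:280]]))
a=cv2.imread("pics/scene0.png")[220:255,305:345]
b=cv2.imread("pics/side0.png")[170:205,264:304]
cv2.imwrite("pics/z4.png",np.hstack([cv2.resize(i,(400,350),interpolation=cv2.INTER_CUBIC) for i in(a,b)]))
for n,uv in(("scene0",(242.4,174.5)),("side0",(224,250))):print(n,ray(n,uv,.062))
for n,uv in(("scene0",(327.8,228.5)),("side0",(283.5,175.8))):print(n,ray(n,uv,.133))
print(tri((242.4,174.5),(224,250)),tri((327.8,228.5),(283.5,175.8)))
E
```

```text
scene0 [ 0.44507539 -0.21560216  0.062     ]
side0 [ 0.44640394 -0.20889684  0.062     ]
scene0 [0.64098711 0.13192221 0.133     ]
side0 [0.64696585 0.13641686 0.133     ]
[ 0.44719659 -0.21395222  0.06476147] [0.64563291 0.13236667 0.13600166]
```

View pics/z3.png

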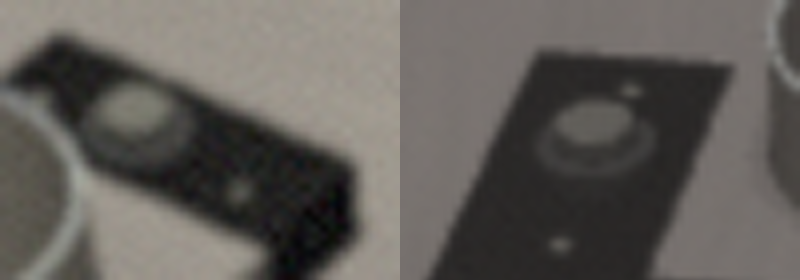

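View pics/z4.png

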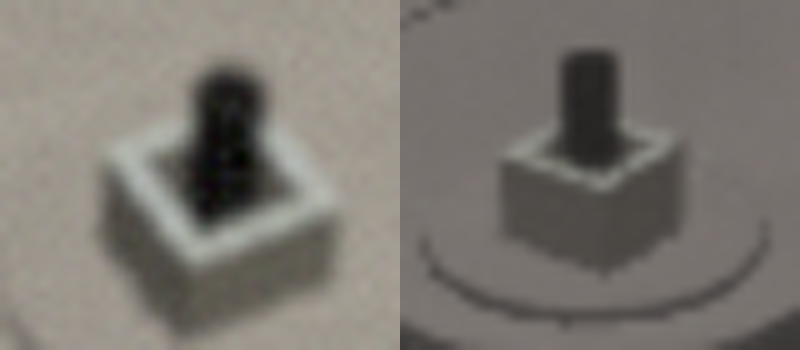

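```bash
python3 - <<'E'
from h import *
exec('''
def tri(a,b):
    A=[];B=[]
    for n,uv in((("scene0"),a),(("side0"),b)):
        o=ray(n,uv,1);r=ray(n,uv,0)-o;r/=np.linalg.norm(r);M=np.eye(3)-np.outer(r,r);A.append(M);B.append(M@o)
    return np.linalg.lstsq(np.vstack(A),np.hstack(B),rcond=None)[0]
''')
print(tri((241.5,173.1),(224.25,250)),tri((328,227.8),(282.9,175.4)))
for n,c in(("scene0",[(315.5,235.5),(324.5,246),(339,240.5)]),("side0",[(274,185.7),(284,188.8),(292.5,184)])):
    P=[ray(n,x,.099)[:2] for x in c];print(n,np.round(P,4),"centre",((P[0]+P[2])/2).round(4),[ (np.linalg.norm(P[i]-P[1]).round(4),np.degrees(np.arctan2(*(P[i]-P[1])[::-1])).round(1)) for i in(0,2)])
    print(ray(n,(328,227.8) if n=="scene0" else (282.9,175.4),.133))
    W,im,d=pts(n);x,y,z=W[...,0],W[...,1],W[...,2]
    # console black top mask
    m=(im.max(-1)<60)&(np.hypot(x-.45,y+.21)<.12)&(z>.038)&(z<.052);q=W[m];print(len(q),cv2.minAreaRect((q[:,:2]*1000).astype(np.float32)))
from scipy.spatial.transform import Rotation as R
from cell import arm
r=R.from_quat(arm.read_state()["orientation"]).as_matrix();print(r.round(4))
E
```

```text
[ 0.44726065 -0.21767014  0.06815941] [0.6438408  0.132459   0.13731967]
scene0 [[0.6459 0.1012]
 [0.6726 0.1352]
 [0.6404 0.1647]] centre [0.6432 0.133 ] [(np.float64(0.0432), np.float64(-128.2)), (np.float64(0.0437), np.float64(137.5))]
[0.6383962  0.13163529 0.133     ]
333 ((436.91375732421875, -198.62130737304688), (182.65565490722656, 75.15925598144531), 64.69725799560547)
side0 [[0.613  0.1311]
 [0.646  0.1037]
 [0.6782 0.1384]] centre [0.6456 0.1347] [(np.float64(0.0429), np.float64(140.4)), (np.float64(0.0472), np.float64(47.1))]
[0.64511209 0.13986287 0.133     ]
636 ((440.9095153808594, -219.29721069335938), (164.16990661621094, 77.43216705322266), 78.2380599975586)
[[-5.000e-04  3.134e-01 -9.496e-01]
 [ 1.200e-03 -9.496e-01 -3.134e-01]
 [-1.000e+00 -1.300e-03  1.000e-04]]
```

```bash
cat >> h.py <<'E'
from scipy.spatial.transform import Rotation as R
def delta(target,yawdeg=None):
    """mm shifts in tool axes from current measured pose to world TCP target; turn about tool x so jaw axis is at world angle yawdeg"""
    from cell import arm
    s=arm.read_state();r=R.from_quat(s["orientation"]).as_matrix()
    d=r.T@(np.array(target)-s["tool_pos"])*1000
    j=np.degrees(np.arctan2(r[1,1],r[0,1]))
    out=None
    if yawdeg is not None: out=-((yawdeg-j+90)%180-90)
    print("tcp",s["tool_pos"].round(4),"jaw ang",j.round(2),"tilt",(r[:,0]+[0,0,1]).round(4),"q7",s["qpos"][6].round(2),"t",s["t"],"F",s["ft_force"].round(2),"gap",round(s["finger_gap"],3))
    print("shift",d.round(1),"turn",out)
E
python3 - <<'E'
from h import *
delta([.4465,-.2185,.20])
z=np.load("pics/wrist0.npz");print(np.linalg.inv(z["T"]).round(3))
E
```

```text
tcp [ 0.2035 -0.6169  0.2139] jaw ang -71.74 tilt [-0.0005  0.0012  0.    ] q7 -0.06 t 0.15 F [-0.65  0.06  0.86] gap 0.995
shift [  14.2 -302.1 -355.6] turn None
[[ 0.313  0.91   0.272  0.28 ]
 [-0.95   0.301  0.088 -0.592]
 [-0.002 -0.286  0.958  0.384]
 [ 0.     0.     0.     1.   ]]
```

Request:
apply_moves:
  steps:
    - [0, -10, -12, 0]
    - [0, -35, -41, 0]
    - [0, -60, -71, 0]
    - [0, -85, -100, 0]
    - [0, -110, -130, 0]
    - [0, -135, -159, 0]
    - [0, -160, -188, 0]
    - [0, -185, -218, 0]
    - [0, -210, -247, 0]
    - [0, -235, -277, 0]
    - [0, -260, -306, 0]
    - [0, -285, -336, 0]
    - [0, -302, -356, 0]
    - [0, -302, -356, 0]
    - [0, -302, -356, 0]
  fingers: 1

```text
t: 1.65
tool_pos: [0.4469, -0.218, 0.2145]
orientation: [-0.698, -0.113, 0.698, -0.113]
ft_force: [-0.4, -0.7, 1.3]
finger_gap: 0.003
```

```bash
cat > snap.py <<'E'
import sys
from h import *
from cell import arm
def snap(n,tag):
    p=arm.camera_params(n);im,d=arm.grab_frame(n);cv2.imwrite(f"pics/{tag}.png",im[:,:,::-1]);np.savez(f"pics/{tag}.npz",im=im,d=d,K=p["camera_matrix"],T=p["camera_from_world"])
if __name__=="__main__": snap(sys.argv[1],sys.argv[2])
E
python3 snap.py wrist w1; python3 -c "
from h import *
delta([.4465,-.2185,.10])"
```

```text
tcp [ 0.4465 -0.219   0.2145] jaw ang -71.74 tilt [-0.0006 -0.0004  0.    ] q7 -0.93 t 1.7 F [ 1.09 -0.65  0.22] gap 0.009
shift [114.5  -0.5  -0.3] turn None
```

View pics/w1.png

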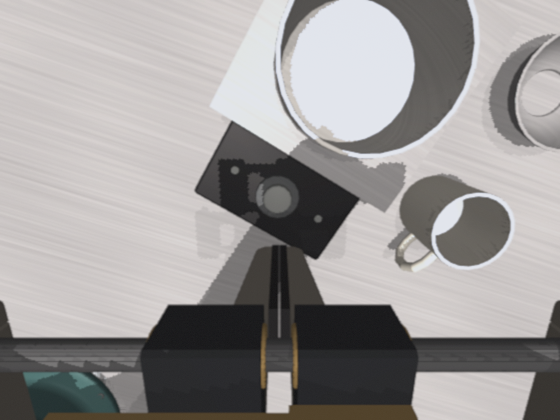

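The wrist view shows the button at about (277,199), the pot rim around (377,65) and the mug on the right. I'll measure from it.

```bash
python3 - <<'E'
from h import *
W,im,d=pts("w1")
for v in range(180,222,4): print(v,' '.join('%3d/%3d'%(im[v,u].mean(),W[v,u,2]*1000) for u in range(254,302,4)))
g=im[180:220,255:300].mean(-1).astype(np.uint8)
m=((g>72)*255).astype(np.uint8)
c=max(cv2.findContours(m,0,1)[0],key=cv2.contourArea);(e,r)=cv2.minEnclosingCircle(c);print(cv2.contourArea(c),e,r)
uv=(e[0]+255,e[1]+180)
for h in(.06,.062,.064):print(uv,ray("w1",uv,h))
x,y,z=W[...,0],W[...,1],W[...,2]
q=W[(d>0)&(z>.112)&(z<.127)&(np.hypot(x-.587,y+.25)<.09)]
from scipy.optimize import least_squares
print(len(q),least_squares(lambda p:np.hypot(q[:,0]-p[0],q[:,1]-p[1])-p[2],[.58,-.25,.07],loss='soft_l1',f_scale=.002).x)
q=W[(im.max(-1)<60)&(z>.038)&(z<.05)&(np.hypot(x-.45,y+.21)<.12)];print(cv2.minAreaRect((q[:,:2]*1000).astype(np.float32)))
E
```

```text
180  75/ 44  74/ 44  61/ 49  72/ 56  73/ 57  73/ 56  73/ 57  72/ 57  72/ 55  53/ 54  38/ 44  38/ 45
184  73/ 44  68/ 45 108/ 57  74/ 56  72/ 56  62/ 60  63/ 61  67/ 57  74/ 57  72/ 56  60/ 56  36/ 45
188  72/ 44  96/ 56  96/ 56  66/ 60  99/ 68 117/ 67 118/ 66 113/ 65  69/ 62  73/ 57  72/ 56  37/ 45
192  69/ 44 121/ 56 101/ 57 100/ 66 115/ 66 117/ 66 117/ 65 116/ 67 114/ 65  71/ 55  72/ 56  54/ 43
196  68/ 45 120/ 55 105/ 58 112/ 67 114/ 66 114/ 67 116/ 68 115/ 66 115/ 65  93/ 66  72/ 56  59/ 56
200  67/ 44 115/ 58  94/ 57 111/ 67 112/ 66 113/ 66 113/ 66 114/ 66 114/ 67 100/ 65  73/ 56  55/ 54
204  34/ 46 106/ 56  93/ 56 108/ 67 111/ 66 112/ 65 112/ 66 111/ 67 111/384  88/ 57  70/ 58  39/ 43
208  35/ 43  40/ 44  72/ 57  81/ 56 108/ 67 111/ 65 110/ 67 109/ 66 104/ 67  72/ 57  65/ 56  35/ 45
212  57/ 44  36/ 46  45/ 44  67/ 57  72/ 56  89/ 65  96/ 65  76/ 57  64/ 57  61/ 56  34/ 45  33/ 43
216  59/ 45  58/ 43  32/ 45  33/ 44  53/ 56  61/ 56  64/ 56  59/ 55  42/ 45  34/ 45  33/ 44  33/ 45
220  59/ 44  32/ 44  32/ 43  32/ 45  32/ 45  33/ 44  33/ 45  32/ 45  34/ 45  32/ 44  33/ 44  33/ 45
811.0 (20.0, 14.5) 20.500099182128906
(275.0, 194.5) [ 0.4464844  -0.21394244  0.06      ]
(275.0, 194.5) [ 0.44695851 -0.2138104   0.062     ]
(275.0, 194.5) [ 0.44743262 -0.21367835  0.064     ]
3022 [ 0.58478333 -0.24788289  0.07302427]
((442.7991027832031, -216.83050537109375), (156.5229949951172, 85.6491470336914), 77.40469360351562)
```

Request:
apply_moves:
  steps:
    - [20, 0, 0, 0]
    - [50, 0, 0, 0]
    - [85, 0, 0, 0]
    - [115, 0, 0, 0]
    - [135, 0, 0, 0]
    - [141, 0, 0, 0]
    - [144, 0, 0, 0]
    - [147, 0, 0, 0]
    - [149, 0, 0, 0]
    - [151, 0, 0, 0]
    - [151, 0, 0, 0]

```text
t: 2.8
tool_pos: [0.4477, -0.2196, 0.0643]
orientation: [0.699, 0.112, -0.698, 0.113]
ft_force: [-1.0, -1.4, 2.2]
finger_gap: 0.006
```

Request:
apply_moves:
  steps:
    - [1, 0, 0, 0]
    - [2, 0, 0, 0]
    - [3, 0, 0, 0]
    - [4, 0, 0, 0]
    - [4, 0, 0, 0]

```text
t: 3.3
tool_pos: [0.4477, -0.2196, 0.0612]
orientation: [0.698, 0.112, -0.698, 0.113]
ft_force: [-3.9, -1.1, 17.7]
finger_gap: 0.003
```

Request:
apply_moves:
  steps:
    - [1, 0, 0, 0]
    - [1, 0, 0, 0]

```text
t: 3.5
tool_pos: [0.4478, -0.2196, 0.061]
orientation: [0.698, 0.111, -0.698, 0.113]
ft_force: [-7.1, 0.5, 26.5]
finger_gap: 0.005
```

Request:
apply_moves:
  steps:
    - [-3, 0, 0, 0]
    - [-10, 0, 0, 0]
    - [-30, 0, 0, 0]
    - [-70, 0, 0, 0]
    - [-110, 0, 0, 0]
    - [-150, 0, 0, 0]
    - [-180, 0, 0, 0]
    - [-189, 0, 0, 0]
    - [-189, 0, 0, 0]

```text
t: 4.4
tool_pos: [0.4475, -0.2186, 0.2481]
orientation: [0.699, 0.112, -0.698, 0.113]
ft_force: [-0.6, -0.0, 0.0]
finger_gap: 0.002
```

```bash
python3 -c "
from h import *
delta([.644,.134,.25],-41)"
```

```text
tcp [ 0.4475 -0.2186  0.2481] jaw ang -71.71 tilt [ 0.0013 -0.0004  0.    ] q7 -0.92 t 4.4 F [-0.6  -0.04  0.03] gap 0.002
shift [  -1.8 -273.1 -297.3] turn -30.71479441203124
```

Request:
apply_moves:
  steps:
    - [0, -10, -11, -1]
    - [0, -34, -37, -4]
    - [0, -58, -63, -7]
    - [0, -82, -89, -10]
    - [0, -106, -115, -13]
    - [0, -130, -141, -15]
    - [0, -154, -168, -18]
    - [0, -178, -194, -20]
    - [0, -202, -220, -23]
    - [0, -226, -246, -26]
    - [0, -250, -272, -29]
    - [0, -268, -292, -31]
    - [-2, -273, -297, -31]
    - [-2, -273, -297, -31]
    - [-2, -273, -297, -31]
  fingers: 0

```text
t: 5.9
tool_pos: [0.6428, 0.1325, 0.2483]
orientation: [-0.642, -0.294, 0.644, -0.294]
ft_force: [0.3, -0.5, -0.2]
finger_gap: 1.004
```

```bash
python3 snap.py wrist w2; python3 -c "
from h import *
delta([.644,.134,.25],-41)"
```

```text
tcp [0.643  0.1319 0.2488] jaw ang -40.84 tilt [-0.0015 -0.0012  0.    ] q7 -1.15 t 5.95 F [0.68 0.58 0.  ] gap 1.0
shift [-1.3 -0.6 -2.2] turn 0.16490996890689757
```

View pics/w2.png

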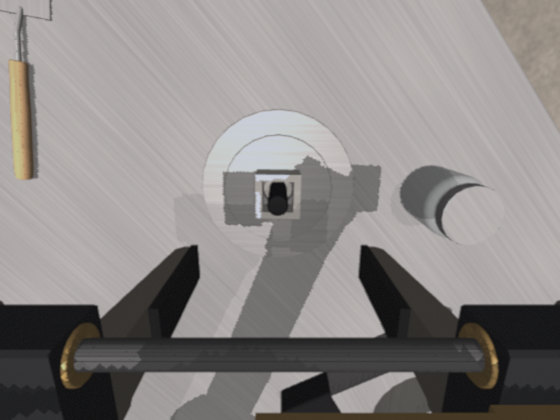

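The collar is square to the image at about (256–300,171–219), and the knob top is at (278,203). The jaws are already aligned with the collar, so I'll locate it precisely.

```bash
python3 - <<'E'
from h import *
W,im,d=pts("w2")
a=im[155:235,240:320];cv2.imwrite("pics/z5.png",cv2.resize(a[:,:,::-1],None,fx=7,fy=7,interpolation=cv2.INTER_CUBIC))
m=(im.max(-1)<40);z=W[...,2];
mm=np.zeros_like(m);mm[165:225,250:306]=1
k=m&mm&(z>.122)&(z<.145);v,u=np.nonzero(k);print(len(u),u.mean(),v.mean(),z[k].mean(),W[k].mean(0), ray("w2",(u.mean(),v.mean()),.133))
c=mm&(z>.092)&(z<.106)&(im.mean(-1)>70);v,u=np.nonzero(c);P=np.stack([u,v],1).astype(np.float32);r=cv2.minAreaRect(P);print(r,ray("w2",r[0],.099));q=W[c];print(cv2.minAreaRect((q[:,:2]*1000).astype(np.float32)),q[:,2].mean())
E
```

```text
338 277.2573964497041 203.4319526627219 0.13212201283049368 [0.64264747 0.13501558 0.13212201] [0.64281234 0.13519991 0.133     ]
((277.5, 195.49998474121094), (44.99999237060547, 44.99999237060547), -0.0) [0.64214191 0.13436359 0.099     ]
((641.12158203125, 133.5975799560547), (46.46025848388672, 45.63701248168945), 48.56756591796875) 0.09868789023600082
```

View pics/z5.png

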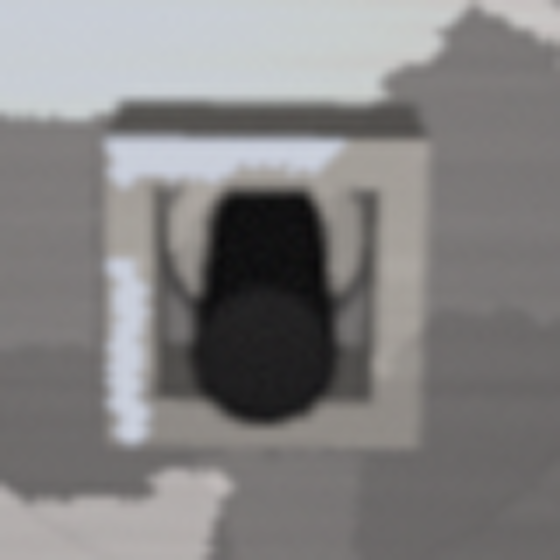

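Request:
apply_moves:
  steps:
    - [10, -1, -1, 0]
    - [30, -2, -2, 0]
    - [55, -2, -2, 0]
    - [80, -2, -2, 0]
    - [105, -2, -2, 0]
    - [125, -2, -2, 0]
    - [135, -2, -2, 0]
    - [140, -2, -2, 0]
    - [143, -2, -2, 0]
    - [145, -2, -2, 0]
    - [145, -2, -2, 0]
    - [145, -2, -2, 0]

```text
t: 7.15
tool_pos: [0.6438, 0.1363, 0.1053]
orientation: [0.643, 0.295, -0.642, 0.295]
ft_force: [-0.2, -0.5, -0.7]
finger_gap: 1.001
```

```bash
python3 snap.py wrist w3; python3 -c "
from h import *
delta([.6428,.1345,.104])"
```

```text
tcp [0.6438 0.1363 0.1052] jaw ang -40.74 tilt [0.0011 0.0001 0.    ] q7 -1.22 t 7.2 F [ 0.07 -0.49 -0.02] gap 1.003
shift [1.2 0.4 2. ] turn None
```

View pics/w3.png

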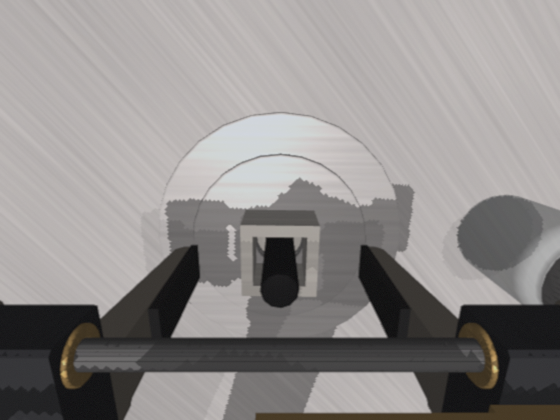

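```bash
python3 - <<'E'
from h import *
print(ray("w3",(280,291),.133),ray("w3",(280,248),.112))
E
```

```text
[0.64189201 0.13352188 0.133     ] [0.65108188 0.14408853 0.112     ]
```

Request:
apply_moves:
  steps:
    - [1, 0, 2, 0]
    - [1, 0, 2, 0]
    - [1, 0, 2, 0]

```text
t: 7.5
tool_pos: [0.6421, 0.1346, 0.1036]
orientation: [-0.643, -0.295, 0.643, -0.295]
ft_force: [-0.3, 0.2, -1.1]
finger_gap: 1.003
```

Request:
apply_moves:
  steps:
    - [0, 0, 0, 0]
    - [0, 0, 0, 0]
    - [0, 0, 0, 0]
    - [0, 0, 0, 0]
    - [0, 0, 0, 0]
    - [0, 0, 0, 0]
    - [0, 0, 0, 0]
    - [0, 0, 0, 0]
  fingers: 1

```text
t: 8.3
tool_pos: [0.6421, 0.1347, 0.1036]
orientation: [-0.643, -0.295, 0.643, -0.295]
ft_force: [0.1, 0.3, -0.5]
finger_gap: 0.328
```

```bash
python3 -c "
from h import *
delta([.5866,-.2493,.25])"
```

```text
tcp [0.6421 0.1347 0.1036] jaw ang -40.74 tilt [ 0.     -0.0001  0.    ] q7 -1.22 t 8.3 F [ 0.1   0.35 -0.49] gap 0.328
shift [-146.4  208.5  327.1] turn None
```

Request:
apply_moves:
  steps:
    - [0, 0, 0, 0]
    - [0, 0, 0, 0]
    - [0, 0, 0, 0]
    - [0, 0, 0, 0]
    - [0, 0, 0, 0]
    - [0, 0, 0, 0]

```text
t: 8.9
tool_pos: [0.6422, 0.1346, 0.1036]
orientation: [0.643, 0.295, -0.643, 0.295]
ft_force: [0.7, 0.5, -1.1]
finger_gap: 0.206
```

Request:
apply_moves:
  steps:
    - [-1, 0, 0, 0]
    - [-3, 0, 0, 0]
    - [-6, 0, 0, 0]
    - [-10, 0, 0, 0]
    - [-15, 0, 0, 0]
    - [-20, 0, 0, 0]
    - [-25, 0, 0, 0]
    - [-30, 0, 0, 0]
    - [-30, 0, 0, 0]
    - [-30, 0, 0, 0]

```text
t: 9.9
tool_pos: [0.6421, 0.1347, 0.1337]
orientation: [0.643, 0.295, -0.643, 0.295]
ft_force: [0.0, 0.1, -6.1]
finger_gap: 0.207
```

```bash
python3 snap.py side s4; python3 -c "
from h import *
delta([.5866,-.2493,.235])
b=cv2.imread('pics/s4.png')[90:300,160:440];cv2.imwrite('pics/z6.png',cv2.resize(b,None,fx=2.5,fy=2.5))"
```

```text
tcp [0.642  0.1346 0.1334] jaw ang -40.74 tilt [-0.0003 -0.0002  0.    ] q7 -1.2 t 9.95 F [-0.36  0.3  -4.92] gap 0.21
shift [-101.5  208.6  327. ] turn None
```

View pics/z6.png

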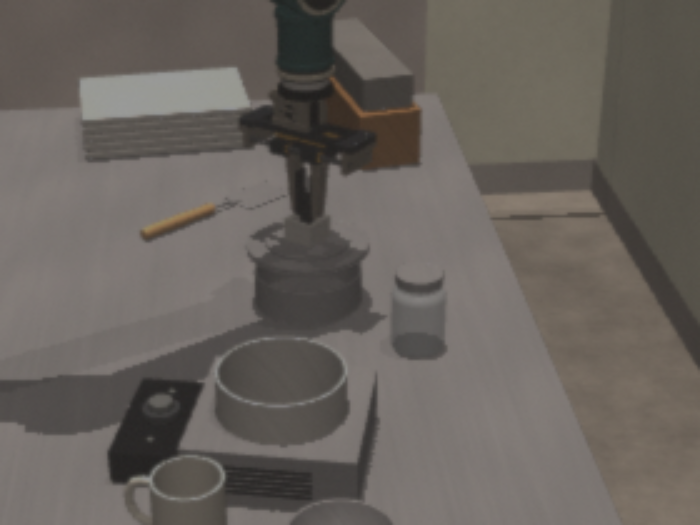

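Both lids have lifted together (the load reads about 5.5 N). I'll go up, then across.

Request:
apply_moves:
  steps:
    - [-3, 0, 0, 0]
    - [-10, 0, 0, 0]
    - [-20, 0, 0, 0]
    - [-32, 0, 0, 0]
    - [-44, 0, 0, 0]
    - [-56, 0, 0, 0]
    - [-68, 0, 0, 0]
    - [-80, 0, 0, 0]
    - [-90, 0, 0, 0]
    - [-97, 0, 0, 0]
    - [-101, 0, 0, 0]
    - [-102, 0, 0, 0]
    - [-102, 0, 0, 0]

```text
t: 11.25
tool_pos: [0.6419, 0.1346, 0.2352]
orientation: [-0.643, -0.295, 0.643, -0.295]
ft_force: [0.9, -0.3, -5.4]
finger_gap: 0.216
```

Request:
apply_moves:
  steps:
    - [0, 2, 3, 0]
    - [0, 6, 9, 0]
    - [0, 14, 22, 0]
    - [0, 25, 40, 0]
    - [0, 38, 60, 0]
    - [0, 51, 80, 0]
    - [0, 64, 100, 0]
    - [0, 77, 120, 0]
    - [0, 90, 141, 0]
    - [0, 103, 161, 0]
    - [0, 116, 182, 0]
    - [0, 129, 202, 0]
    - [0, 142, 223, 0]
    - [0, 155, 243, 0]
    - [0, 168, 263, 0]
    - [0, 181, 284, 0]
    - [0, 192, 301, 0]
    - [0, 200, 314, 0]
    - [0, 206, 323, 0]
    - [0, 208, 327, 0]

```text
t: 13.25
tool_pos: [0.5858, -0.2504, 0.2355]
orientation: [-0.643, -0.294, 0.643, -0.294]
ft_force: [0.4, 0.6, -4.9]
finger_gap: 0.213
```

Request:
apply_moves:
  steps:
    - [0, 0, 0, 0]
    - [0, 0, 0, 0]
    - [0, 0, 0, 0]

```text
t: 13.55
tool_pos: [0.5867, -0.2474, 0.2357]
orientation: [0.643, 0.295, -0.642, 0.295]
ft_force: [-0.2, -0.4, -5.6]
finger_gap: 0.208
```

```bash
python3 snap.py side s5; python3 snap.py scene c5;python3 snap.py wrist w5; python3 -c "
from h import *
delta([.5866,-.2493,.235])
b=cv2.imread('pics/s5.png')[100:330,180:380];a=cv2.imread('pics/c5.png')[50:280,100:300];cv2.imwrite('pics/z7.png',cv2.resize(np.hstack([b,a]),None,fx=2,fy=2))"
```

```text
tcp [ 0.5865 -0.248   0.2356] jaw ang -40.67 tilt [-0.      0.0002  0.    ] q7 -0.51 t 13.7 F [ 0.15 -0.19 -5.02] gap 0.212
shift [0.6 0.9 0.9] turn None
```

View pics/z7.png

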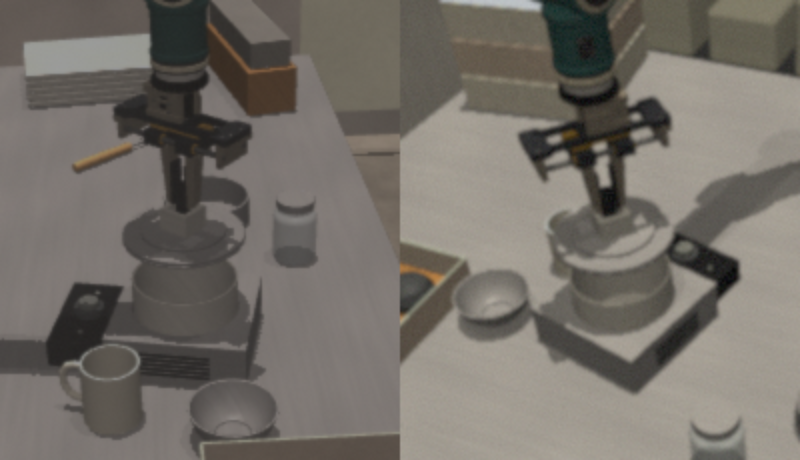

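View pics/w5.png

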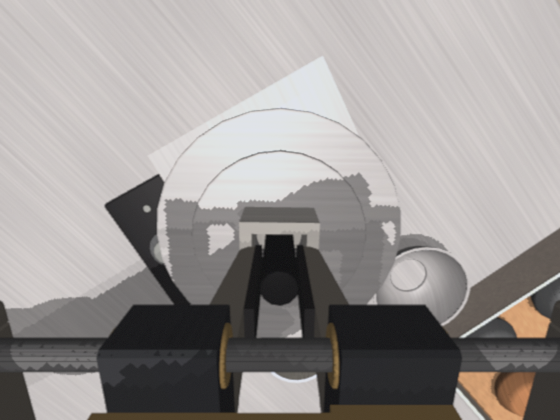

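```bash
python3 - <<'E'
from h import *
from scipy.optimize import least_squares
for n in["c5","s5","w5"]:
    W,im,d=pts(n);x,y,z=W[...,0],W[...,1],W[...,2]
    rr=np.hypot(x-.5866,y+.2485)
    m=(d>0)&(rr<.05+.012+.03)&(z>.170)&(z<.215)
    # height hist by radius
    ann=m&(rr>.063)&(rr<.084)&(z>.178)&(z<.2)
    q=W[ann];A=np.c_[q[:,:2]-q[:,:2].mean(0),np.ones(len(q))];f=np.linalg.lstsq(A,q[:,2],rcond=None)[0]
    r=np.abs(A@f-q[:,2]);g=r<.004;f=np.linalg.lstsq(A[g],q[g,2],rcond=None)[0]
    print(n,len(q),"plane slope",f.round(4))
    mm=m&(z>.178)&(z<.2);mk=(mm*255).astype(np.uint8)
    c=max(cv2.findContours(cv2.morphologyEx(mk,cv2.MORPH_CLOSE,np.ones((5,5))),0,1)[0],key=cv2.contourArea)
    e=cv2.fitEllipse(cv2.convexHull(c));print(e,ray(n,e[0],.191).round(4))
E
```

```text
c5 727 plane slope [-0.0035 -0.0058  0.1929]
((206.2922821044922, 167.6998748779297), (39.52958297729492, 61.23232650756836), 82.00707244873047) [ 0.5927 -0.2467  0.191 ]
s5 585 plane slope [-0.0007  0.0076  0.1948]
((271.4331970214844, 217.42620849609375), (33.24433517456055, 62.09482192993164), 88.28681182861328) [ 0.5878 -0.2538  0.191 ]
w5 16200 plane slope [-5.00e-04 -1.00e-04  1.93e-01]
((278.29949951171875, 222.95703125), (230.31005859375, 244.21859741210938), 89.63399505615234) [ 0.5911 -0.2417  0.191 ]
```

Request:
apply_moves:
  steps:
    - [1, 1, 1, 0]
    - [4, 1, 1, 0]
    - [9, 1, 1, 0]
    - [15, 1, 1, 0]
    - [22, 1, 1, 0]
    - [28, 1, 1, 0]
    - [34, 1, 1, 0]
    - [40, 1, 1, 0]
    - [46, 1, 1, 0]
    - [51, 1, 1, 0]
    - [54, 1, 1, 0]
    - [56, 1, 1, 0]
    - [57, 1, 1, 0]
    - [58, 1, 1, 0]
    - [58, 1, 1, 0]

```text
t: 15.2
tool_pos: [0.5864, -0.2502, 0.1776]
orientation: [0.643, 0.295, -0.643, 0.295]
ft_force: [0.3, 0.5, -5.8]
finger_gap: 0.211
```

```bash
python3 snap.py side s6; python3 snap.py scene c6; python3 -c "
from h import *
delta([.5866,-.2493,.1736])
b=cv2.imread('pics/s6.png')[180:300,210:330];a=cv2.imread('pics/c6.png')[130:250,150:270];cv2.imwrite('pics/z8.png',cv2.resize(np.hstack([b,a]),None,fx=3.3,fy=3.3,interpolation=cv2.INTER_CUBIC))"
```

```text
tcp [ 0.5865 -0.2503  0.1777] jaw ang -40.74 tilt [ 0.0003 -0.0002  0.    ] q7 -0.53 t 15.3 F [ 0.31 -0.47 -5.1 ] gap 0.207
shift [ 4.1 -0.6 -0.8] turn None
```

View pics/z8.png

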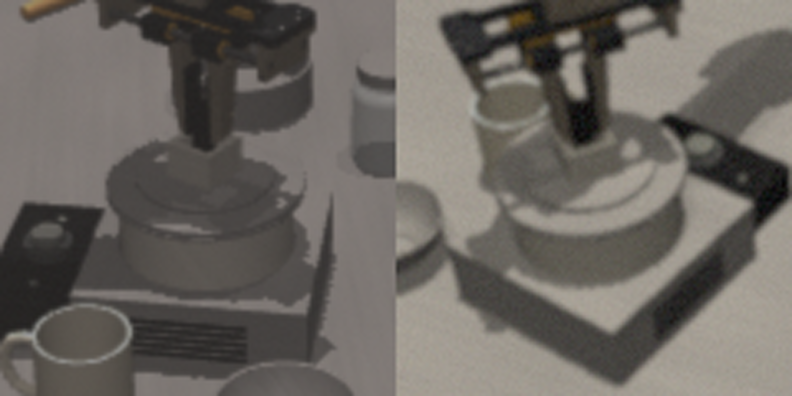

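The plug is inside the pot, the load is unchanged and nothing is touching. I'll lower it slowly.

Request:
apply_moves:
  steps:
    - [1, -1, -1, 0]
    - [2, -1, -1, 0]
    - [3, -1, -1, 0]
    - [3.5, -1, -1, 0]
    - [4, -1, -1, 0]
    - [4, -1, -1, 0]

```text
t: 15.9
tool_pos: [0.5863, -0.2488, 0.1736]
orientation: [-0.643, -0.295, 0.643, -0.295]
ft_force: [-0.9, 0.1, -5.6]
finger_gap: 0.211
```

Request:
apply_moves:
  steps:
    - [0.5, 0, 0, 0]
    - [1, 0, 0, 0]
    - [1, 0, 0, 0]

```text
t: 16.2
tool_pos: [0.5863, -0.2489, 0.1735]
orientation: [0.643, 0.294, -0.643, 0.295]
ft_force: [-3.4, 1.0, 3.8]
finger_gap: 0.21
```

The lid is seated: TCP is at .1735, .070 above the ring grip as expected, and the force has reversed. I'll release.

Request:
apply_moves:
  steps:
    - [0, 0, 0, 0]
    - [0, 0, 0, 0]
    - [0, 0, 0, 0]
    - [0, 0, 0, 0]
    - [0, 0, 0, 0]
    - [0, 0, 0, 0]
    - [0, 0, 0, 0]
    - [0, 0, 0, 0]
    - [0, 0, 0, 0]
    - [0, 0, 0, 0]
    - [0, 0, 0, 0]
    - [0, 0, 0, 0]
  fingers: 0

```text
t: 17.4
tool_pos: [0.5863, -0.2488, 0.1726]
orientation: [-0.643, -0.295, 0.643, -0.295]
ft_force: [0.2, 0.1, 0.2]
finger_gap: 0.997
```

Request:
apply_moves:
  steps:
    - [-5, 0, 0, 0]
    - [-15, 0, 0, 0]
    - [-30, 0, 0, 0]
    - [-50, 0, 0, 0]
    - [-70, 0, 0, 0]
    - [-85, 0, 0, 0]
    - [-95, 0, 0, 0]
    - [-100, 0, 0, 0]
    - [-100, 0, 0, 0]
    - [-100, 0, 0, 0]

```text
t: 18.4
tool_pos: [0.5859, -0.2487, 0.2718]
orientation: [-0.642, -0.295, 0.643, -0.294]
ft_force: [0.4, -0.5, 0.0]
finger_gap: 1.002
```

```bash
python3 snap.py wrist w7;python3 snap.py side s7; python3 snap.py scene c7; python3 - <<'E'
from h import *
delta([.5866,-.2493,.2736])
b=cv2.imread('pics/s7.png')[180:300,210:330];a=cv2.imread('pics/c7.png')[130:250,150:270];cv2.imwrite('pics/z9.png',cv2.resize(np.hstack([b,a]),None,fx=3.3,fy=3.3,interpolation=cv2.INTER_CUBIC))
W,im,d=pts("w7");z=W[...,2]
m=(im.max(-1)<45);mm=np.zeros_like(m);mm[140:245,230:330]=1
k=m&mm&(z>.192)&(z<.215);v,u=np.nonzero(k);print(len(u),u.mean(),v.mean(),z[k].mean(),ray("w7",(u.mean(),v.mean()),.203))
c=mm&(z>.163)&(z<.176)&(im.mean(-1)>70);v,u=np.nonzero(c);P=np.stack([u,v],1).astype(np.float32);r=cv2.minAreaRect(P);print(r,ray("w7",r[0],.169));print(np.median(z[c]))
x,y=W[...,0],W[...,1];rr=np.hypot(x-.587,y+.249)
q=W[(d>0)&(rr<.058)&(rr>.036)&(z>.12)&(z<.15)];A=np.c_[q[:,:2]-q[:,:2].mean(0),np.ones(len(q))];print("step plane",np.linalg.lstsq(A,q[:,2],rcond=None)[0])
for n in("s7","c7"):
    W,im,d=pts(n);x,y,z=W[...,0],W[...,1],W[...,2];rr=np.hypot(x-.587,y+.249)
    q=W[(d>0)&(rr<.056)&(rr>.036)&(z>.125)&(z<.145)];A=np.c_[q[:,:2]-q[:,:2].mean(0),np.ones(len(q))];print(n,"step plane",np.linalg.lstsq(A,q[:,2],rcond=None)[0])
E
```

```text
tcp [ 0.5859 -0.2487  0.2716] jaw ang -40.74 tilt [-0.0015  0.0006  0.    ] q7 -0.5 t 18.55 F [ 0.49  0.12 -0.5 ] gap 0.998
shift [-2.   0.9  0. ] turn None
490 279.34285714285716 220.41632653061225 0.2020445232772977 [ 0.58684661 -0.24776035  0.203     ]
((279.5, 209.5), (53.0, 51.0), 0.0) [ 0.58616018 -0.24876239  0.169     ]
0.16892383631368577
step plane [-0.0027468  -0.00064484  0.13690607]
s7 step plane [0.00259271 0.00838443 0.13887478]
c7 step plane [-0.00421282 -0.01000175  0.1367043 ]
```

View pics/w7.png

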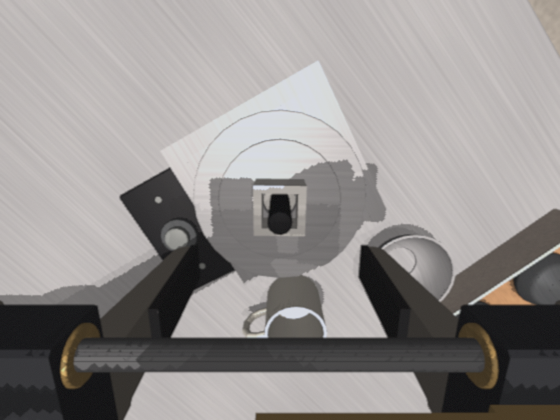

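View pics/z9.png

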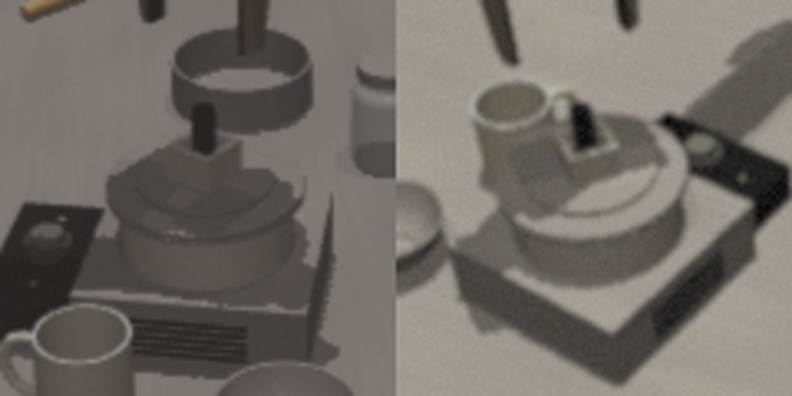

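The nested pair is home: the step top is at .137 and level, and the collar is still aligned with the jaws. I'll go down to the collar.

Request:
apply_moves:
  steps:
    - [5, 0, 0, 0]
    - [20, 0, 0, 0]
    - [40, 0, 0, 0]
    - [60, 0, 0, 0]
    - [80, 0, 0, 0]
    - [100, 0, 0, 0]
    - [115, 0, 0, 0]
    - [122, 0, 0, 0]
    - [126, 0, 0, 0]
    - [128, 0, 0, 0]
    - [129, 0, 0, 0]
    - [129, 0, 0, 0]

```text
t: 19.75
tool_pos: [0.5866, -0.2489, 0.1442]
orientation: [0.643, 0.294, -0.643, 0.295]
ft_force: [0.2, 0.3, 0.6]
finger_gap: 1.002
```

```bash
python3 snap.py wrist w8; python3 - <<'E'
from h import *
delta([.5862,-.2488,.142])
W,im,d=pts("w8");z=W[...,2]
c=np.zeros(z.shape,bool);c[180:380,200:360]=1;c&=(z>.163)&(z<.176)&(im.mean(-1)>60);v,u=np.nonzero(c);print(len(u));P=np.stack([u,v],1).astype(np.float32);r=cv2.minAreaRect(P);print(r,ray("w8",r[0],.169))
E
```

```text
tcp [ 0.5866 -0.249   0.1442] jaw ang -40.74 tilt [ 0.001  -0.0005  0.    ] q7 -0.55 t 19.8 F [ 0.27 -1.06  0.45] gap 1.0
shift [ 2.2 -0.5  0.2] turn None
3998
((278.0, 280.5), (87.0, 94.0), 90.0) [ 0.58673879 -0.24791178  0.169     ]
```

View pics/w8.png

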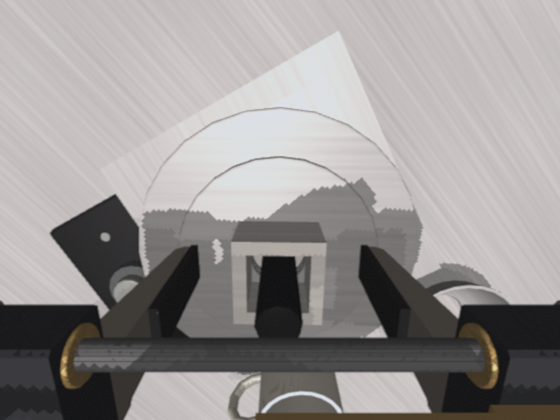

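Request:
apply_moves:
  steps:
    - [1, 0, 0, 0]
    - [2, 0, 0, 0]
    - [2, 0, 0, 0]

```text
t: 20.1
tool_pos: [0.5862, -0.2488, 0.1415]
orientation: [-0.643, -0.295, 0.643, -0.295]
ft_force: [1.1, 0.8, 0.4]
finger_gap: 1.0
```

Request:
apply_moves:
  steps:
    - [0, 0, 0, 0]
    - [0, 0, 0, 0]
    - [0, 0, 0, 0]
    - [0, 0, 0, 0]
    - [0, 0, 0, 0]
    - [0, 0, 0, 0]
    - [0, 0, 0, 0]
    - [0, 0, 0, 0]
    - [0, 0, 0, 0]
    - [0, 0, 0, 0]
    - [0, 0, 0, 0]
    - [0, 0, 0, 0]
  fingers: 1

```text
t: 21.3
tool_pos: [0.5863, -0.2488, 0.1416]
orientation: [-0.643, -0.295, 0.643, -0.295]
ft_force: [-0.3, -0.0, 0.5]
finger_gap: 0.499
```

The jaws stopped at 46 mm, so the collar is gripped. I'll lift gently.

Request:
apply_moves:
  steps:
    - [-0.5, 0, 0, 0]
    - [-1, 0, 0, 0]
    - [-2, 0, 0, 0]
    - [-3.5, 0, 0, 0]
    - [-5, 0, 0, 0]
    - [-7, 0, 0, 0]
    - [-9, 0, 0, 0]
    - [-11, 0, 0, 0]
    - [-13, 0, 0, 0]
    - [-15, 0, 0, 0]
    - [-15, 0, 0, 0]

```text
t: 22.4
tool_pos: [0.5865, -0.2489, 0.157]
orientation: [0.643, 0.295, -0.643, 0.295]
ft_force: [1.0, -0.8, -2.9]
finger_gap: 0.499
```

```bash
python3 snap.py side s9; python3 -c "
from h import *
delta([.5863,-.2488,.245])
b=cv2.imread('pics/s9.png')[150:300,200:340];cv2.imwrite('pics/z10.png',cv2.resize(b,None,fx=4,fy=4,interpolation=cv2.INTER_CUBIC))"
```

```text
tcp [ 0.5864 -0.2488  0.1568] jaw ang -40.74 tilt [ 0.0003 -0.0002  0.    ] q7 -0.54 t 22.45 F [-0.72  0.35 -2.22] gap 0.498
shift [-88.2  -0.1   0. ] turn None
```

View pics/z10.png

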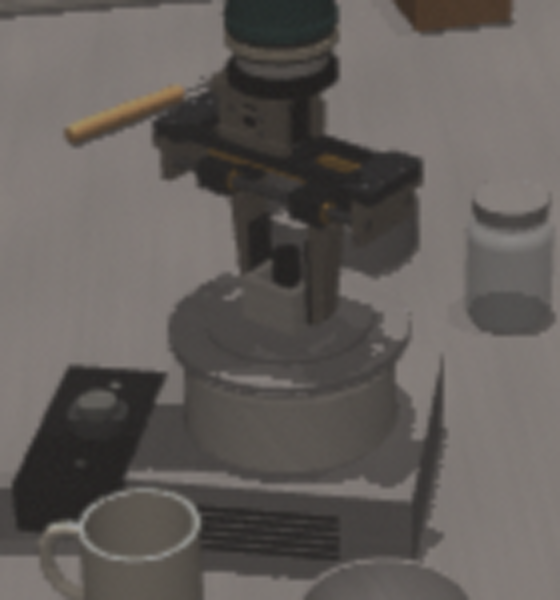

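Only the outer lid's weight (about 2.6 N) is carried, and the knob is sinking in the collar as it should. I'll continue to about 110 mm in total.

Request:
apply_moves:
  steps:
    - [-1, 0, 0, 0]
    - [-4, 0, 0, 0]
    - [-9, 0, 0, 0]
    - [-15, 0, 0, 0]
    - [-22, 0, 0, 0]
    - [-29, 0, 0, 0]
    - [-36, 0, 0, 0]
    - [-43, 0, 0, 0]
    - [-50, 0, 0, 0]
    - [-57, 0, 0, 0]
    - [-64, 0, 0, 0]
    - [-71, 0, 0, 0]
    - [-78, 0, 0, 0]
    - [-85, 0, 0, 0]
    - [-90, 0, 0, 0]
    - [-93, 0, 0, 0]
    - [-95, 0, 0, 0]
    - [-95, 0, 0, 0]
    - [-95, 0, 0, 0]
    - [-95, 0, 0, 0]

```text
t: 24.45
tool_pos: [0.5861, -0.2488, 0.2512]
orientation: [-0.643, -0.295, 0.643, -0.295]
ft_force: [-1.0, -0.1, -3.0]
finger_gap: 0.498
```

```bash
python3 snap.py side s10; python3 snap.py scene c10; python3 - <<'E'
from h import *
delta([.5863,-.2488,.245])
b=cv2.imread('pics/s10.png')[130:290,200:330];a=cv2.imread('pics/c10.png')[90:250,150:280];cv2.imwrite('pics/z11.png',cv2.resize(np.hstack([b,a]),None,fx=3,fy=3,interpolation=cv2.INTER_CUBIC))
for n in("s10","c10"):
    W,im,d=pts(n);x,y,z=W[...,0],W[...,1],W[...,2];rr=np.hypot(x-.5866,y+.249)
    for nm,lo,hi,rl,rh in(("inner flange",.118,.132,.02,.075),("outer step",.235,.26,.036,.057),("knob",.185,.21,0,.02),("btn",.06,.075,.13,.16)):
        q=W[(d>0)&(rr<rh)&(rr>rl)&(z>lo)&(z<hi)]
        if len(q)>5:
            A=np.c_[q[:,:2]-q[:,:2].mean(0),np.ones(len(q))];print(n,nm,len(q),np.linalg.lstsq(A,q[:,2],rcond=None)[0].round(4),q.mean(0).round(4),q[:,2].max().round(4))
E
```

```text
tcp [ 0.5862 -0.2488  0.2513] jaw ang -40.74 tilt [-0.0005  0.0002  0.    ] q7 -0.51 t 24.55 F [-0.85 -0.34 -3.81] gap 0.501
shift [ 6.3  0.1 -0.1] turn None
s10 inner flange 1019 [0.0016 0.0059 0.1268] [ 0.5853 -0.2571  0.1268] 0.1318
s10 outer step 296 [0.006  0.0052 0.2483] [ 0.585  -0.2675  0.2483] 0.2592
s10 knob 6 [-0.146  -0.5805  0.1888] [ 0.5876 -0.2598  0.1888] 0.1931
s10 btn 185 [0.0034 0.0003 0.0678] [ 0.5182 -0.2979  0.0678] 0.0748
c10 inner flange 1120 [-0.0044 -0.0034  0.1248] [ 0.5959 -0.2426  0.1248] 0.1308
c10 outer step 375 [-0.0098 -0.0166  0.2464] [ 0.6027 -0.2363  0.2464] 0.2596
c10 btn 139 [ 0.0039 -0.0031  0.066 ] [ 0.5451 -0.2434  0.066 ] 0.074
```

View pics/z11.png

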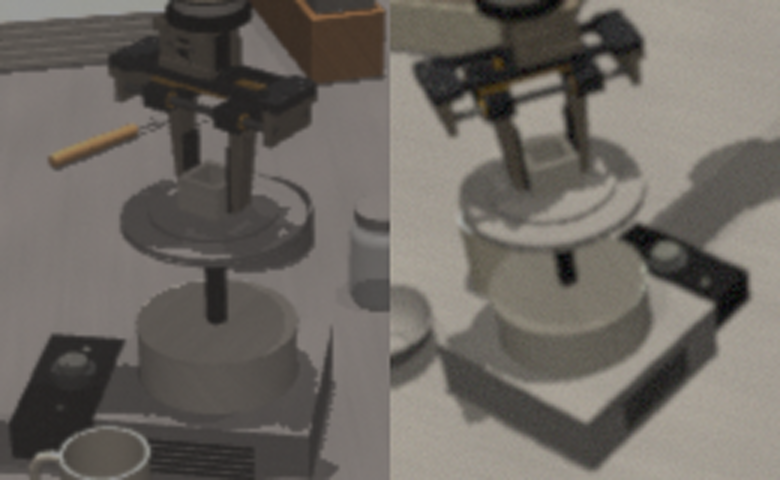

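The inner lid is home and level, with its flange top at about .125. The outer lid is held level 110 mm up. I'll hand in.

```bash
python3 -c "
from cell import arm
s=arm.read_state();print(s['t'],abs(s['joint_vel']).max(),s['finger_gap']);print(arm.hand_in())"
```

```text
24.55 0.0029033234599619715 0.5005518446164925
the job is handed in; nothing more can be done
None
```

I finished the whole sequence and handed the job in at about 24.6 s; the hand-in gives no verdict.

- **Button:** I pressed it until it hit a hard stop, reading 17.7 N and then 26.5 N, where fully down takes 5 N. I then backed off, and later pictures showed it up.
- **Placing the pair:** I lifted both lids together by the knob and lowered them onto the pot with about 10 N of force change at contact. After I let go, the step top measured 0.137 m and level, which is right for the pair being home.
- **Lifting the outer lid:** I took it by the collar, with the jaws stopped at 46 mm, and raised it straight up about 110 mm. I did not touch any of the bystanders.

**Last checks:**
- The inner lid's flange top measured 0.125 to 0.127 m where 0.125 m was expected, level within 0.01 rad.
- The outer lid was level within 0.02 rad, clear of the knob and still. The load in the gripper was about 3 to 4 N.

**Disagreements:**
- The camera views differed by 2 to 3 mm on the pot's position. Single-picture fixes of the knob differed by up to about 10 mm, so I settled that with the wrist view.
- My last button-height reading included points from the housing, so I judged the button up from the pictures alone.

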